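# Unhook the training pot past the sprung keeper

## Robot

A 6-joint arm with a two-finger parallel gripper is mounted at the origin on the work surface. World frame = base frame: x ahead of the robot, y to its left, z up, the work surface at z = 0. Lengths are in m, angles in rad, forces in N, time in s.
With the tool pointing down it reaches from about 0.4 to 0.925 m from the base axis. Payload 3.4 kg.
Tool frame: the origin (TCP) lies on the centre line of the jaws, within the pads' length; the fingertips stand 25 mm ahead of it and the grasp point (between the pads) lies 6 mm ahead of it; x points along the fingers, y is the direction in which the jaws open and shut, and the axes are right-handed (so a half turn about x gives the same grasp; the last joint's range is limited). The gripper opens to 85 mm and grips with 20 to 120 N. Pads are 22 mm wide; open, the fingers measure 114 mm over their backs; the gripper's body (76 mm by 85 mm) begins 54 mm behind the grasp point. The pads swing forward as they close: fully open they stand 13 mm farther back than shut.
Start: joints at [-1.21, 0.307, 1.506, -0, 1.328, -0.073], TCP at [0.242, -0.522, 0.256] pointing down, gripper open.
Joint ranges: [-3.12, 3.12], [-1.05, 2.28], [0.14, 2.33], [-1.42, 4.57], [0.1, 2.73], [-2.68, 2.68]. Speed limits (rad/s): [2.57, 2.57, 3.14, 3.14, 3.14, 3.14].

## Interface

Orientations are given as a 3x3 rotation matrix whose columns are the frame's x, y, z axes.
In Python, from plant import env gives the robot as it stands.
- The arm moves only by the tool send_rows, never from a script. Its argument "commands" is one flat list of numbers, 7 for each row, row after row: the shift along the tool's x, y, z in cm, then the turn, a rotation vector about the tool's x, y, z in rad, then the gripper command: -1 is fully open, 1 is shut, values between are in proportion. In form: [dx, dy, dz, rx, ry, rz, hand, dx, dy, dz, rx, ry, rz, hand, ...]. A call has 1 to 20 rows; each row is the pose to reach, as a shift and turn from the pose commanded when the call began, along the tool's axes at that moment; what a row does not reach only later rows make up. A row lasts 1/8 s, in which the tool goes at most 62.5 mm and 10.7 degrees, less where a joint would pass 70% of its speed; a pose out of reach is approached as far as the arm can. A call with a gripper value outside its range is refused whole. The fingers move at their own pace and stop on an object; "newtons" is the grip in N (left out, the last holds). Time passes only in rows, so rows that repeat a pose let the fingers close. It gives the time, the measured TCP pose, the force and the opening at its end, in the units of the state.
- env.state(): the state, without advancing time (a new reading comes with each control period).
- env.grab_frame(name): name is "scene" or "top" or "wrist"; returns the picture (384x512x3 uint8, blue, green, red); there is no depth.
- env.camera_params(name): a dict with "camera_matrix" (3x3 intrinsics, pixels), "origin" and "rotation" of the camera in the world. Camera axes: x right, y down, z forward; pixel columns grow to the right and rows downward; lengths in m; the calibration is good to about 2 mm. A picture is of the moment at which its call begins: read the wrist's pose just before it. camera_params takes no time and is no camera call; for the wrist camera it gives the pose at the moment of the call.
- env.hand_in(): hands the job in, once; it reports no verdict.
Trained networks look in the newest picture that a camera, given by its name, has taken for a name from the list of things; names that differ only in an ending like _2 or _b are one class to them, and where a whole thing is asked for, a point or a joint stands for the part that bears it (a point fixed in the world has none). Each returns a list of dicts, best first, with "score" (0 to 1); they miss things now and then, are a little off and sometimes report something else, mostly with a low value. They report only what shows in the picture. A call takes as long as a camera call. They do not tell look-alikes from the thing itself.
- env.cut_out(camera, thing): "region" (384x512 bool, what is visible of it).
- env.pinpoint(camera, thing): "position" ([x, y, z] in m, in world coordinates, good to about 4 mm: a listed point, or the origin of a listed thing).
The state is a dict: "t": time; "joint_pos": joint angles; "joint_velocities": joint speeds; "effort": joint torques, N m; "tcp_pos": TCP position; "orientation": TCP orientation; "contact_force": force on the tool from outside, world axes, zero at the start; "ft_torque": the same for the moment, N m; "grip_width": finger opening in m.
Only numpy, scipy, OpenCV 4.12 (cv2) and the standard library are available. Lean on these libraries where they do the work, as an engineer would, in place of code of your own. Each camera call takes 0.05 s, during which the arm holds its last target. There are 200 camera calls.

## Task

The clay training pot hangs by the cross bar of its wire hanger in a hook with a sprung safety keeper. Holding the hanger's wooden grip, press the keeper fully open with the cross bar, lift the pot off the hook through the opened mouth without forcing the hook, then set it down gently, upright in the middle of the empty clay saucer, and let go. Leave the other things where they are.

Things in the scene. Friction and masses are not known exactly. Their poses are not given: they have to be found in the camera images.
- stand: Fixed dark steel stand with a bright steel hook arm. Origin on the table under the nominal middle of the hook's throat; x points from the hook's free nose along the arm (at y = 0) to the post (22 x 30 mm at x = 130 mm, top 210 mm high; base plate x = 85 to 185), z up. The arm is clamped up to 15 mm either way along x from nominal: this shift is NOT reported; find it by feel or eye
- throat (a point): Nominal point (arm shift not included) on top of the hook's level floor, mid throat, 192 mm above the table; axes as the stand's. From here, mm: floor 24 wide in y; nose x = -50 to -42, up to z = 26; a lip from the nose over the throat to x = -1, at z = 18 to 26; back wall face at x = +10.5, up to z = 26. The bar starts on the floor under the lip, centre about x = -21
- mouth (a point): Nominal point (arm shift not included) 26 mm over throat, level with the hook's top. The 8 mm bar can rise here only between lip end and back wall, 11.5 mm apart, with the keeper pressed back: its centre within 3.5 mm of touching the back wall. Pulled up elsewhere it catches under the lip. Pot and hook bear at most 15 N on each other, the gripper and hook too
- keeper_pivot (a point): Nominal pivot (arm shift not included) of the sprung keeper, 30 mm below the hook's floor; the hook's lowest part is 38 mm below the floor. The keeper is an upright steel leaf 9 mm wide, front face at x = 0 of throat when shut, top 24 mm over the floor. Pressed to +x by the bar it swings back: about 3 N at first, 6 N as the bar meets the back wall, where force rises steeply
- pot: Hanging brown clay pot, 72 mm across at the foot, 96 at the rim, 70 tall, with a rigid aluminium wire hanger 238 mm high; 0.3 to 0.55 kg in all. Origin: centre of the foot's underside; z up. Two 6 mm wires rise from the rim at y = +-50 mm, at y = +-38 above z = 125. Bar and wooden grip run along the pot's y, within 0.05 rad of the stand's y at the start
- pot_bar (a point): Centre of the cross bar of the hanger: round, 8 mm thick, along the pot's y, 166 mm above the pot's foot; axes as the pot's
- pot_grip (a point): Centre of the wooden grip at the top of the hanger, 24 mm thick (pot's x), 78 mm long (pot's y), 24 mm high; 226 mm above the pot's foot, 60 mm above the bar. Its underside is 22 mm or more above the hook's nose at the start
- saucer: Loose empty clay saucer, 124 mm across at the rim, 20 mm tall, inner floor 5 mm above its underside and about 96 mm across. Origin: centre of its underside on the table. It stands on the other side (left or right) of the table from the stand
- pliers: Bystander: aluminium jin pliers lying flat, 170 mm long, between stand and saucer; origin at their middle on the table
- rake: Bystander: yellow plastic hand rake lying flat, 240 mm long, at the left side of the table; origin in its shaft on the table
- cloche: Bystander: glass cloche, 130 mm across, 167 mm tall, origin at its foot
- wire_coil: Bystander: flat coil of aluminium wire, 100 mm across, 20 mm tall, origin under its middle
- brush: Bystander: hand brush lying flat, origin on its underside
- spray: Bystander: white bottle, 66 mm across, 170 mm tall, origin at its foot
- small_pot: Bystander: small clay pot, 80 mm across, 60 mm tall, origin at its foot
Things that resemble listed ones, but are neither listed nor needed, are in the scene too. Of the things that look like the saucer, the smaller one is meant.

How it is judged:
On the way:
1. the pot is off the hook: its bar is above and clear of the hook's nose, nothing of the hook touching it (z of pot_bar in the frame of stand above 0.222 m and contact force between pot and stand below 0.3 N), for 0.1 s.
At the end, for the whole second after the job is handed in: The pot stands at rest and upright (within 0.06 rad) on the saucer's inner floor, its centre within 14 mm of the saucer's; the saucer stands flat on the table within 40 mm of where it was (horizontal distance between pot and saucer below 0.014 m and z of pot in the frame of saucer between 0.002 and 0.009 m and angle between pot's own z axis and vertical below 0.06 rad and linear speed of pot below 0.02 m/s and height (world z) of saucer below 0.004 m and distance of saucer from where it was at the start of the episode below 0.04 m); the robot touches nothing.
It fails at once if the pot or its hanger bears on the hook or stand with more than 15 N (contact force between pot and stand above 15 N).
It fails at once if the gripper pushes the stand or hook with more than 15 N (contact force between the arm and stand above 15 N).
It fails at once if the pot is set on the saucer with more than 30 N (contact force between pot and saucer above 30 N).
It fails at once if a bystander is shifted by more than 30 mm (distance of any of pliers, rake, cloche, wire_coil, brush, spray, small_pot from where it was at the start of the episode above 0.03 m).
It also fails if it takes over 72 s, if anything falls off the work surface, if the arm or the gripper's body presses on something with over 40 N, if the wrist force passes 120 N, or if a joint passes its speed limit or range.

## Working session

There is one attempt and no reset: what is moved stays moved. The work goes in short steps, Python scripts to look and compute and a tool call to move; the robot and the scene stay as the last step left them, time stands still between calls to the robot, and variables do not carry over. Pictures are saved under pics/ and viewed, about 8 in all and at most 12, crops included, and the job is handed in when it is done.

Besides the shell and the picture viewer there is one more tool, called by a JSON object that holds its "op" and its "data", one argument or row to a line. send_rows: Moves the arm, as the interface text tells. Its arguments: {"type":"object","properties":{"commands":{"type":"array"},"newtons":{"type":"number"}},"required":["commands"]}

```bash
mkdir -p pics && ls && cat > h.py <<'E'
import numpy as np, cv2
from plant import env
def pp(cam,thing):
    return [(np.round(d["position"],4).tolist(),round(d["score"],2)) for d in env.pinpoint(cam,thing)]
def proj(cam,P):
    c=env.camera_params(cam);p=np.array(c["rotation"]).T@(np.array(P)-c["origin"]);q=np.array(c["camera_matrix"])@p;return q[:2]/q[2]
E
python3 - <<'E'
from h import *
s=env.state();print({k:np.round(v,3).tolist() for k,v in s.items()})
a=env.grab_frame("scene");b=env.grab_frame("top")
cv2.imwrite("pics/1.png",cv2.resize(a,(800,600)));cv2.imwrite("pics/2.png",cv2.resize(b,(800,600)))
for c in ["scene","top"]:
    p=env.camera_params(c);print(c,np.round(p["origin"],3),np.round(p["rotation"],3).tolist())
    for t in ["stand","throat","pot_grip","pot_bar","pot","saucer","pliers"]: print(c,t,pp(c,t))
E
```

```text
pics
{'t': 0.0, 'joint_pos': [-1.21, 0.308, 1.508, -0.0, 1.328, -0.073], 'joint_velocities': [-0.001, -0.0, 0.001, -0.001, 0.001, 0.001], 'effort': [-0.002, -45.756, -25.191, -0.0, 0.014, 0.0], 'tcp_pos': [0.241, -0.521, 0.255], 'orientation': [[-0.001, 0.42, -0.907], [0.002, -0.907, -0.42], [-1.0, -0.002, -0.0]], 'contact_force': [-0.145, 1.287, -0.282], 'ft_torque': [-0.007, -0.001, 0.017], 'grip_width': 0.086}
scene [ 1.502 -0.377  0.857] [[0.352, 0.535, -0.768], [0.936, -0.192, 0.296], [0.011, -0.823, -0.568]]
scene stand []
scene throat [([0.5141, -0.1754, 0.1906], 0.71)]
scene pot_grip [([0.484, -0.1843, 0.2523], 0.84)]
scene pot_bar [([0.4907, -0.1789, 0.1928], 0.6)]
scene pot [([0.4899, -0.1809, 0.0273], 0.55)]
scene saucer [([0.7046, 0.047, 0.0008], 0.81), ([0.5497, 0.2012, 0.001], 0.76)]
scene pliers [([0.4509, 0.0016, -0.0005], 0.46)]
top [0.485 0.018 1.251] [[-0.023, -0.997, 0.072], [-1.0, 0.023, -0.013], [0.012, -0.073, -0.997]]
top stand [([0.4295, -0.346, 0.0027], 0.26)]
top throat [([0.5075, -0.1862, 0.1903], 0.94)]
top pot_grip [([0.5433, -0.4061, -0.0024], 0.69), ([0.4925, -0.1804, 0.255], 0.59)]
top pot_bar [([0.4895, -0.1797, 0.1947], 0.7), ([0.5126, -0.1783, 0.1621], 0.67), ([0.6028, 0.4439, 0.0048], 0.35)]
top pot [([0.4903, -0.1792, 0.0292], 0.85), ([0.4483, 0.3212, 0.0017], 0.28)]
top saucer [([0.7059, 0.0504, -0.0007], 0.71), ([0.5483, 0.2055, 0.0014], 0.61), ([0.51, -0.1798, 0.2171], 0.39)]
top pliers [([0.4485, 0.0027, -0.0007], 0.87)]
```

View pics/1.png

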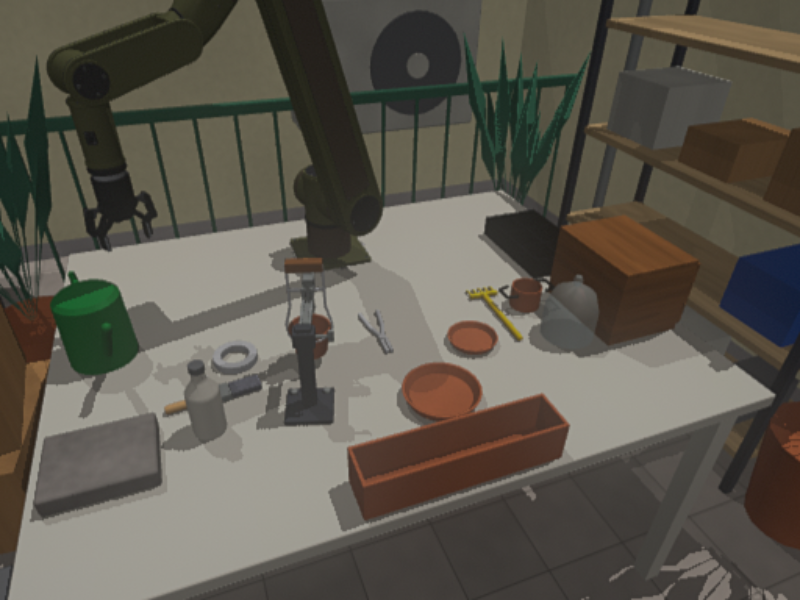

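View pics/2.png

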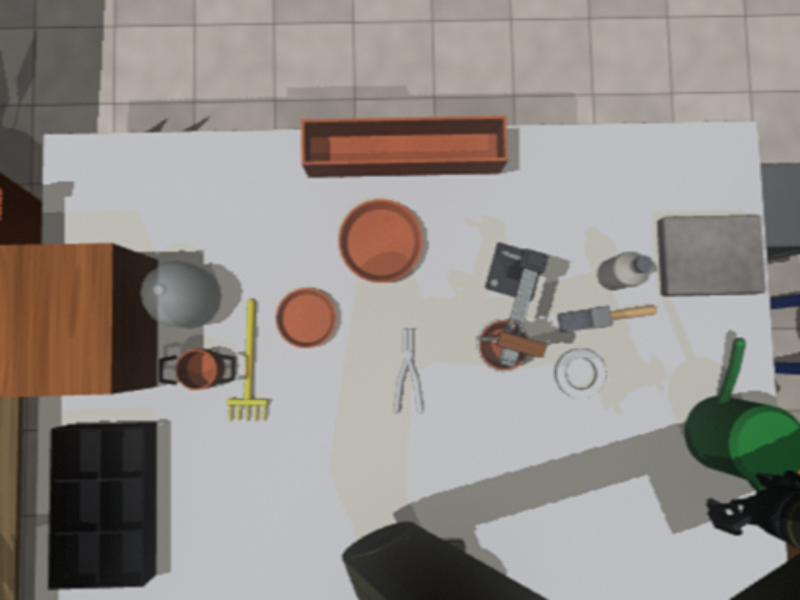

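Picture 1 (scene) and picture 2 (top): the pot hangs at top (515,345), and the stand's base is at (517,270). There are two saucer-like dishes in the top view. The smaller is at (307,318), about (0.549, 0.203) in the world; the larger is at (382,240). The smaller one fits the description, so I'll confirm its size and measure the yaw.

```bash
python3 - <<'E'
from h import *
b=env.grab_frame("top")
c=env.camera_params("top");K=np.array(c["camera_matrix"]);R=np.array(c["rotation"]);o=np.array(c["origin"])
def back(px,z):
    d=(R@np.linalg.solve(K,np.vstack([np.array(px).T,np.ones(len(px))]))).T
    return o+d*((z-o[2])/d[:,2])[:,None]
for t,z in [("pot_grip",.264),("saucer",.02),("stand",.21),("pot",.1)]:
    for d in env.cut_out("top",t)[:3]:
        m=d["region"];ys,xs=np.nonzero(m)
        P=back(np.stack([xs,ys],1),z)[:,:2].astype(np.float32)
        r=cv2.minAreaRect(P*1000);print(t,round(d["score"],2),"px",xs.mean()*1.5625//1,ys.mean()*1.5625//1,np.round(r[0]),np.round(r[1]),round(r[2],1))
def big(x0,y0,x1,y1,s): return cv2.resize(b[y0:y1,x0:x1],None,fx=s,fy=s,interpolation=cv2.INTER_CUBIC)
a=big(300,145,360,245,6);e=big(170,120,280,230,600/110)
e=cv2.resize(e,(400,600));a=cv2.resize(a,(360,600))
cv2.imwrite("pics/3.png",np.hstack([a,e]))
E
```

```text
pot_grip 0.92 px 505.0 344.0 [ 480. -157.] [108.  83.] 54.8
saucer 0.9 px 305.0 317.0 [552. 203.] [120. 120.] 88.7
saucer 0.87 px 380.0 240.0 [705.  49.] [167. 167.] 43.7
stand 0.86 px 516.0 283.0 [ 560. -168.] [ 91. 200.] 70.0
pot 0.74 px 505.0 344.0 [ 479. -186.] [125.  96.] 54.1
pot 0.33 px 248.0 374.0 [472. 296.] [ 73. 220.] 86.0
```

View pics/3.png

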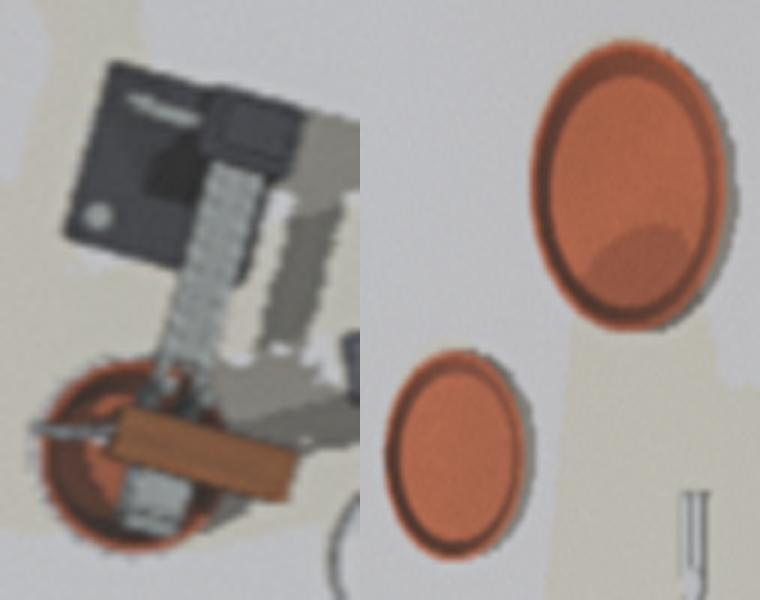

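Picture 3 (enlarged): the smaller dish (crop 455,455) measures 120 mm against 167 mm for the other, so it is the saucer. The grip's corners are at crop (125,408), (300,455), (285,502), (110,453). The arm runs from (237,170) to (180,380), and the nose front is near (152,535).

```bash
python3 - <<'E'
from h import *
c=env.camera_params("top");K=np.array(c["camera_matrix"]);R=np.array(c["rotation"]);o=np.array(c["origin"])
def back(u,v,z):
    p=[300+(u+.5)/6-.5,145+(v+.5)/6-.5,1]
    d=R@np.linalg.solve(K,p);return (o+d*((z-o[2])/d[2]))[:2]
g=[back(u,v,.264) for u,v in[(125,408),(300,455),(285,502),(110,453)]]
print("grip",np.mean(g,0),[np.degrees(np.arctan2(*(g[i]-g[j])[::-1]))-90 for i,j in((0,1),(3,2))])
a1,a2=back(237,170,.205),back(180,380,.205)
print("arm",a1,a2,np.degrees(np.arctan2(*(a1-a2)[::-1])))
b=[back(u,v,0) for u,v in[(110,62),(65,235)]];print("base edge",np.degrees(np.arctan2(*(b[0]-b[1])[::-1])),b)
print("nose",back(152,537,.218), "post top c",back(252,130,.21))
s=env.state();print(np.degrees(np.arctan2(s["orientation"][1][1],s["orientation"][0][1])))
E
```

```text
grip [ 0.48658423 -0.17985572] [np.float64(-16.36889318965241), np.float64(-16.970330399146803)]
arm [ 0.61398304 -0.21085369] [ 0.52014967 -0.18172328] -17.246870160614872
base edge -16.380903173699675 [array([ 0.6994753, -0.1892401]), array([ 0.60630024, -0.16185093])]
nose [ 0.45109326 -0.16441668] post top c [ 0.63125652 -0.21718932]
-65.14353991886897
```

{"op": "send_rows", "data": {
  "commands": [-5,0,0,0,0,0,-1,-7.5,-2,-4,-0.1,0,0,-1,-7.5,-5,-9,-0.2,0,0,-1,-7.5,-8,-14,-0.35,0,0,-1,-7.5,-11,-19,-0.5,0,0,-1,-7.5,-14,-25,-0.65,0,0,-1,-7.5,-17,-31,-0.75,0,0,-1,-7.5,-20.6,-36.7,-0.845,0,0,-1,-7.5,-20.6,-36.7,-0.845,0,0,-1,-7.5,-20.6,-36.7,-0.845,0,0,-1,-7.5,-20.6,-36.7,-0.845,0,0,-1,-7.5,-20.6,-36.7,-0.845,0,0,-1],
  "newtons": 80
}}

```text
t: 2.55
tcp_pos: [0.4873, -0.182, 0.3313]
orientation: [[-0.0, 0.957, -0.29], [-0.0, -0.29, -0.957], [-1.0, -0.0, 0.0]]
contact_force: [0.1, -0.4, -0.7]
grip_width: 0.0852
```

```bash
python3 - <<'E'
from h import *
s=env.state();print(np.round(s["tcp_pos"],4),np.round(s["orientation"],3).tolist(),s["t"],np.round(s["contact_force"],2))
w=env.grab_frame("wrist");cv2.imwrite("pics/4.png",cv2.resize(w,(800,600)))
for t in ["pot_grip","pot_bar","throat","mouth","keeper_pivot"]: print(t,pp("wrist",t))
E
```

```text
[ 0.4873 -0.182   0.3313] [[-0.0, 0.957, -0.29], [-0.0, -0.29, -0.957], [-1.0, -0.0, 0.0]] 2.55 [ 0.11 -0.43 -0.74]
pot_grip [([0.5064, -0.1783, 0.1953], 0.67), ([0.4865, -0.1782, 0.2601], 0.57)]
pot_bar [([0.4833, -0.1788, 0.0319], 0.72)]
throat [([0.5061, -0.1793, 0.1949], 0.61)]
mouth [([0.5096, -0.1749, 0.2164], 0.62)]
keeper_pivot [([0.5102, -0.184, 0.1631], 0.84)]
```

View pics/4.png

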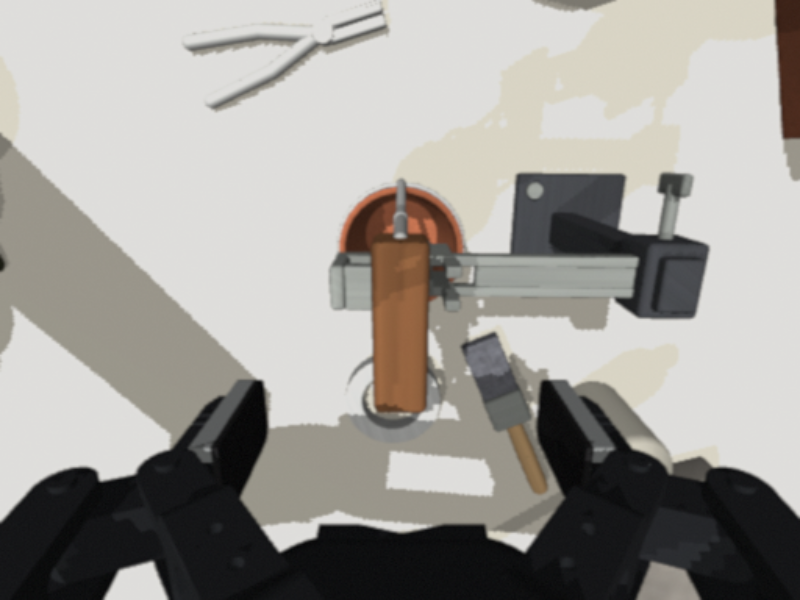

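Picture 4 (wrist): the grip (400,322) is square to and midway between the jaws. The nose front is at (332,280) and the keeper area is near (453,280). Going down to grip.

{"op": "send_rows", "data": {
  "commands": [2,0,-0.1,0,0,0,-1,4,0,-0.2,0,0,0,-1,5.5,0,-0.2,0,0,0,-1,6.9,0,-0.2,0,0,0,-1,6.9,0,-0.2,0,0,0,-1,6.9,0,-0.2,0,0,0,-1,6.9,0,-0.2,0,0,0,0,6.9,0,-0.2,0,0,0,0.2,6.9,0,-0.2,0,0,0,1,6.9,0,-0.2,0,0,0,1,6.9,0,-0.2,0,0,0,1,6.9,0,-0.2,0,0,0,1,6.9,0,-0.2,0,0,0,1,6.9,0,-0.2,0,0,0,1],
  "newtons": 70
}}

```text
t: 4.6
tcp_pos: [0.4883, -0.1786, 0.2626]
orientation: [[-0.001, 0.958, -0.288], [0.0, -0.288, -0.958], [-1.0, -0.001, 0.0]]
contact_force: [-3.3, 0.1, 6.4]
grip_width: 0.0229
```

```bash
python3 - <<'E'
from h import *
w=env.grab_frame("wrist");s=env.state();print(np.round(s["tcp_pos"],4),s["t"],np.round(s["contact_force"],2),s["grip_width"])
cv2.imwrite("pics/5.png",cv2.resize(w,(800,600)))
E
```

```text
[ 0.4883 -0.1786  0.2626] 4.65 [-2.19 -0.02  5.25] 0.023171727308966803
```

View pics/5.png

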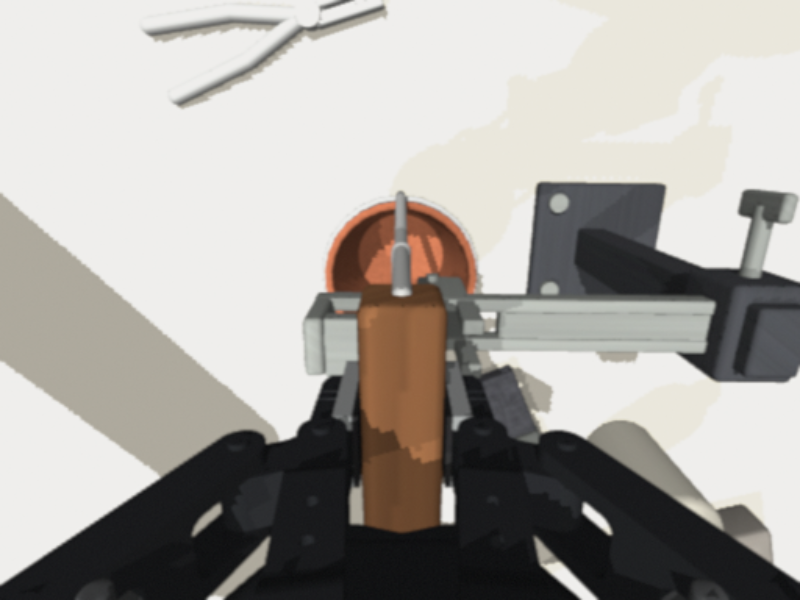

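Picture 5: the pads hold the grip at (400,400), opening 23 mm, with the bar under the lip. I'll lift slightly so the bar floats between floor and lip.

{"op": "send_rows", "data": {
  "commands": [-0.15,0,0,0,0,0,1,-0.3,0,0,0,0,0,1,-0.45,0,0,0,0,0,1,-0.5,0,0,0,0,0,1,-0.5,0,0,0,0,0,1,-0.5,0,0,0,0,0,1]
}}

```text
t: 5.4
tcp_pos: [0.4887, -0.1787, 0.2672]
orientation: [[-0.0, 0.958, -0.288], [0.0, -0.288, -0.958], [-1.0, -0.0, -0.0]]
contact_force: [-0.7, -0.1, -4.2]
grip_width: 0.0229
```

{"op": "send_rows", "data": {
  "commands": [0,0.2,0,0,0,0,1,0,0.4,0,0,0,0,1,0,0.6,0,0,0,0,1,0,0.8,0,0,0,0,1,0,0.8,0,0,0,0,1,0,0.8,0,0,0,0,1]
}}

```text
t: 6.15
tcp_pos: [0.4963, -0.1809, 0.2673]
orientation: [[0.0, 0.958, -0.288], [0.0, -0.288, -0.958], [-1.0, 0.0, -0.0]]
contact_force: [-0.1, 0.1, -4.5]
grip_width: 0.023
```

{"op": "send_rows", "data": {
  "commands": [0,0.15,0,0,0,0,1,0,0.3,0,0,0,0,1,0,0.4,0,0,0,0,1,0,0.4,0,0,0,0,1,0,0.4,0,0,0,0,1]
}}

```text
t: 6.78
tcp_pos: [0.4998, -0.182, 0.2671]
orientation: [[-0.001, 0.958, -0.288], [0.0, -0.288, -0.958], [-1.0, -0.001, -0.0]]
contact_force: [-3.4, 1.2, -2.6]
grip_width: 0.0227
```

{"op": "send_rows", "data": {
  "commands": [0,0.15,0,0,0,0,1,0,0.3,0,0,0,0,1,0,0.4,0,0,0,0,1,0,0.4,0,0,0,0,1,0,0.4,0,0,0,0,1]
}}

```text
t: 7.4
tcp_pos: [0.5036, -0.1831, 0.267]
orientation: [[-0.001, 0.958, -0.288], [0.0, -0.288, -0.958], [-1.0, -0.001, -0.0]]
contact_force: [-4.7, 1.2, -6.4]
grip_width: 0.0229
```

{"op": "send_rows", "data": {
  "commands": [0,0.1,0,0,0,0,1,0,0.1,0,0,0,0,1,0,0.2,0,0,0,0,1,0,0.2,0,0,0,0,1,0,0.2,0,0,0,0,1]
}}

```text
t: 8.02
tcp_pos: [0.5052, -0.1836, 0.2669]
orientation: [[-0.002, 0.958, -0.288], [0.001, -0.288, -0.958], [-1.0, -0.002, -0.0]]
contact_force: [-5.8, 1.0, -4.9]
grip_width: 0.0231
```

{"op": "send_rows", "data": {
  "commands": [0,0.1,0,0,0,0,1,0,0.1,0,0,0,0,1,0,0.1,0,0,0,0,1,0,0.1,0,0,0,0,1]
}}

```text
t: 8.52
tcp_pos: [0.506, -0.1838, 0.2668]
orientation: [[-0.002, 0.958, -0.288], [0.001, -0.288, -0.958], [-1.0, -0.002, -0.0]]
contact_force: [-6.3, 0.6, -5.6]
grip_width: 0.0232
```

{"op": "send_rows", "data": {
  "commands": [0,0.05,0,0,0,0,1,0,0.1,0,0,0,0,1,0,0.1,0,0,0,0,1,0,0.1,0,0,0,0,1]
}}

```text
t: 9.02
tcp_pos: [0.5068, -0.1841, 0.2667]
orientation: [[-0.002, 0.958, -0.288], [0.001, -0.288, -0.958], [-1.0, -0.003, -0.0]]
contact_force: [-5.4, 1.3, -6.0]
grip_width: 0.0233
```

{"op": "send_rows", "data": {
  "commands": [0,0.05,0,0,0,0,1,0,0.1,0,0,0,0,1,0,0.1,0,0,0,0,1,0,0.1,0,0,0,0,1]
}}

```text
t: 9.52
tcp_pos: [0.5071, -0.1841, 0.2667]
orientation: [[-0.004, 0.958, -0.288], [0.001, -0.288, -0.958], [-1.0, -0.004, -0.0]]
contact_force: [-7.5, 1.5, -4.5]
grip_width: 0.0228
```

{"op": "send_rows", "data": {
  "commands": [0,0.05,0,0,0,0,1,0,0.05,0,0,0,0,1,0,0.05,0,0,0,0,1]
}}

```text
t: 9.9
tcp_pos: [0.5072, -0.1842, 0.2666]
orientation: [[-0.005, 0.958, -0.288], [0.002, -0.288, -0.958], [-1.0, -0.005, -0.0]]
contact_force: [-8.3, 2.6, -3.6]
grip_width: 0.0227
```

```bash
python3 - <<'E'
from h import *
env.grab_frame("wrist");s=env.state();print(np.round(s["tcp_pos"],4),np.round(s["contact_force"],2),s["t"])
for t in ["pot_bar","mouth","throat"]: print(t,pp("wrist",t))
s=env.state();print(np.round(s["tcp_pos"],4),np.round(s["contact_force"],2),s["t"])
E
```

```text
[ 0.5072 -0.1842  0.2667] [-7.88  1.7  -3.97] 9.95
pot_bar [([0.5036, -0.1851, 0.0343], 0.7)]
mouth []
throat []
[ 0.5072 -0.1842  0.2666] [-7.53  1.83 -4.85] 10.1
```

The wall is felt: 8 N and no further travel. I'll back off about 1.2 mm and lift carefully.

{"op": "send_rows", "data": {
  "commands": [0,-0.12,0,0,0,0,1,0,-0.12,0,0,0,0,1,-0.15,-0.12,0,0,0,0,1,-0.3,-0.12,0,0,0,0,1,-0.4,-0.12,0,0,0,0,1,-0.5,-0.12,0,0,0,0,1,-0.6,-0.12,0,0,0,0,1,-0.7,-0.12,0,0,0,0,1,-0.7,-0.12,0,0,0,0,1]
}}

```text
t: 11.22
tcp_pos: [0.507, -0.1839, 0.2737]
orientation: [[-0.003, 0.958, -0.288], [0.001, -0.288, -0.958], [-1.0, -0.003, -0.0]]
contact_force: [-5.9, 1.6, -5.6]
grip_width: 0.023
```

{"op": "send_rows", "data": {
  "commands": [-0.1,0,0,0,0,0,1,-0.2,0,0,0,0,0,1,-0.3,0,0,0,0,0,1,-0.3,0,0,0,0,0,1]
}}

```text
t: 11.72
tcp_pos: [0.5071, -0.184, 0.2767]
orientation: [[-0.003, 0.958, -0.288], [0.001, -0.288, -0.958], [-1.0, -0.003, -0.001]]
contact_force: [-5.2, 1.4, -5.9]
grip_width: 0.0231
```

{"op": "send_rows", "data": {
  "commands": [-0.15,0,0,0,0,0,1,-0.3,0,0,0,0,0,1,-0.45,0,0,0,0,0,1,-0.6,0,0,0,0,0,1,-0.6,0,0,0,0,0,1]
}}

```text
t: 12.35
tcp_pos: [0.5071, -0.1839, 0.2828]
orientation: [[-0.002, 0.958, -0.288], [0.001, -0.288, -0.958], [-1.0, -0.003, -0.001]]
contact_force: [-6.9, 1.8, -5.2]
grip_width: 0.0229
```

{"op": "send_rows", "data": {
  "commands": [-0.2,0,0,0,0,0,1,-0.4,0,0,0,0,0,1,-0.6,0,0,0,0,0,1,-0.8,0,0,0,0,0,1,-1,0,0,0,0,0,1,-1.3,0,0,0,0,0,1,-1.6,0,0,0,0,0,1,-1.8,0,0,0,0,0,1,-1.8,0,0,0,0,0,1,-1.8,0,0,0,0,0,1]
}}

```text
t: 13.6
tcp_pos: [0.508, -0.1845, 0.3012]
orientation: [[-0.0, 0.958, -0.288], [0.0, -0.288, -0.958], [-1.0, -0.0, -0.0]]
contact_force: [0.1, 0.4, -4.4]
grip_width: 0.0225
```

Free of the hook (side force 0, weight about 4.4 N). I'll draw it out past the nose.

{"op": "send_rows", "data": {
  "commands": [0,-0.4,0,0,0,0,1,0,-1,0,0,0,0,1,0,-2,0,0,0,0,1,0,-3,0,0,0,0,1,0,-4,0,0,0,0,1,0,-5,0,0,0,0,1,0,-6,0,0,0,0,1,0,-7.2,0,0,0,0,1,0,-8.5,0,0,0,0,1,0,-9.5,0,0,0,0,1,0,-10,0,0,0,0,1,0,-10,0,0,0,0,1,0,-10,0,0,0,0,1]
}}

```text
t: 15.22
tcp_pos: [0.4128, -0.1559, 0.3014]
orientation: [[0.001, 0.958, -0.288], [-0.0, -0.288, -0.958], [-1.0, 0.001, 0.0]]
contact_force: [0.2, 0.6, -4.3]
grip_width: 0.023
```

```bash
python3 - <<'E'
from h import *
s=env.state();print(np.round(s["tcp_pos"],4),np.round(s["contact_force"],2),s["t"],np.round(s["joint_pos"],2))
t=env.grab_frame("top")
for n in ["saucer","pot_grip","pot"]: print(n,pp("top",n))
env.grab_frame("scene")
for n in ["saucer","pot_grip","pot"]: print(n,pp("scene",n))
E
```

```text
[ 0.4128 -0.1559  0.3014] [ 0.17  0.57 -4.29] 15.225 [-0.46  0.08  1.69  0.    1.37 -0.17]
saucer [([0.5543, 0.2067, 0.0023], 0.8), ([0.7041, 0.0495, -0.0018], 0.72)]
pot_grip [([0.4185, -0.1569, 0.292], 0.75)]
pot [([0.4108, -0.1577, 0.0676], 0.93), ([0.4528, 0.0034, 0.0009], 0.65)]
saucer [([0.5502, 0.202, 0.0032], 0.8), ([0.7063, 0.0473, 0.0014], 0.6)]
pot_grip [([0.4116, -0.1598, 0.2922], 0.97), ([0.4488, 0.322, -0.0009], 0.52)]
pot [([0.4132, -0.1566, 0.0688], 0.86), ([0.447, 0.3225, -0.0006], 0.64)]
```

{"op": "send_rows", "data": {
  "commands": [0,-0.5,-1,0,0,0,1,0,-1,-3,0,0,0,1,0,-1,-5,0,0,0,1,-0.5,-0.8,-8,0,0,0,1,-1,-0.5,-11,0,0,0,1,-1,0,-14,0,0,0,1,-1,0.4,-17,0,0,0,1,-1,0.8,-20,0,0,0,1,-1,1.2,-23,0,0,0,1,-1,1.6,-26,0,0,0,1,-1,2,-29,0,0,0,1,-1,2.4,-32,0,0,0,1,-1,2.6,-34.5,0,0,0,1,-1,2.8,-36.5,0,0,0,1,-1,2.85,-38,0,0,0,1,-1,2.85,-38.5,0,0,0,1,-1,2.85,-38.5,0,0,0,1,-1,2.85,-38.5,0,0,0,1]
}}

```text
t: 17.88
tcp_pos: [0.5502, 0.204, 0.3113]
orientation: [[-0.0, 0.957, -0.289], [-0.001, -0.289, -0.957], [-1.0, -0.0, 0.001]]
contact_force: [0.0, 0.4, -4.1]
grip_width: 0.0231
```

```bash
python3 - <<'E'
from h import *
s=env.state();print(np.round(s["tcp_pos"],4),np.round(s["contact_force"],2),s["t"],np.round(s["orientation"],3).tolist())
t=env.grab_frame("top")
for n in ["saucer","pot_bar","pot"]: print(n,pp("top",n))
a=env.grab_frame("scene")
for n in ["saucer","pot_grip","pot_bar","pot"]: print(n,pp("scene",n))
u,v=proj("scene",[.551,.204,.1]).astype(int);v=max(v,90);print(u,v)
A=cv2.resize(a[v-90:v+90,u-70:u+70],(420,540));u,v=proj("top",[.551,.204,.1]).astype(int);print(u,v)
B=cv2.resize(t[v-60:v+60,u-42:u+42],(378,540));cv2.imwrite("pics/6.png",np.hstack([A,B]))
E
```

```text
[0.5502 0.204  0.3113] [ 0.03  0.35 -4.06] 17.875 [[-0.0, 0.957, -0.289], [-0.001, -0.289, -0.957], [-1.0, -0.0, 0.001]]
saucer [([0.7064, 0.0517, -0.0026], 0.89), ([0.5498, 0.205, 0.0012], 0.73), ([0.6264, -0.4215, 0.0008], 0.37)]
pot_bar [([0.5522, 0.2022, 0.2425], 0.65)]
pot [([0.5494, 0.2025, 0.0782], 0.6)]
saucer [([0.5521, 0.2027, 0.007], 0.58), ([0.7061, 0.0492, 0.004], 0.58), ([0.5493, 0.2058, 0.0817], 0.42)]
pot_grip [([0.5501, 0.202, 0.3032], 0.96), ([0.5407, -0.4101, -0.0017], 0.25)]
pot_bar [([0.5483, 0.2018, 0.2398], 0.57)]
pot [([0.5523, 0.2037, 0.0766], 0.96), ([0.6256, -0.4241, -0.0025], 0.4)]
303 196
191 201
```

View pics/6.png

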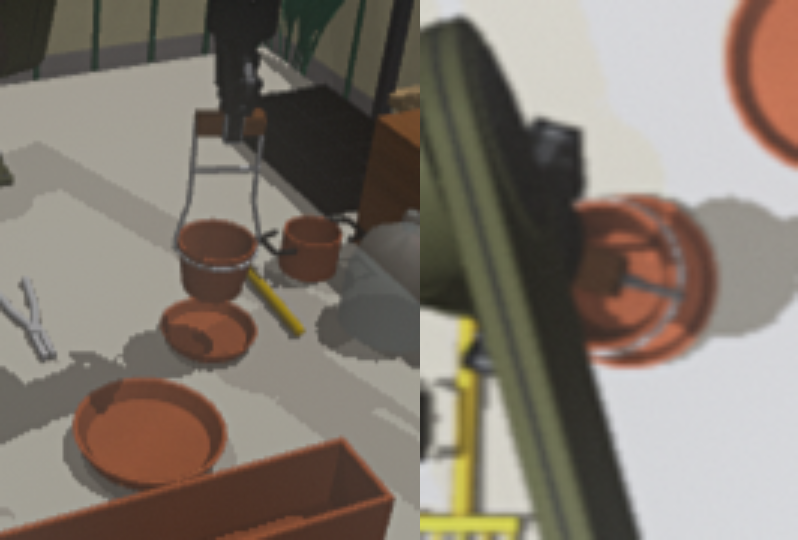

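Picture 6: the pot is upright, centred over the small saucer (scene crop 210,330). Pot (0.551, 0.203) against saucer (0.551, 0.204). Lowering.

{"op": "send_rows", "data": {
  "commands": [0.7,0,0,0,0,0,1,1.5,0,0,0,0,0,1,2.5,0,0,0,0,0,1,3.5,0,0,0,0,0,1,4.5,0,0,0,0,0,1,5.5,0,0,0,0,0,1,6.2,0,0,0,0,0,1,6.6,0,0,0,0,0,1,6.8,0,0,0,0,0,1,6.9,0,0,0,0,0,1,6.9,0,0,0,0,0,1]
}}

```text
t: 19.7
tcp_pos: [0.5506, 0.2048, 0.2425]
orientation: [[0.0, 0.958, -0.288], [0.0, -0.288, -0.958], [-1.0, 0.0, -0.0]]
contact_force: [-0.1, 0.4, -4.5]
grip_width: 0.0231
```

{"op": "send_rows", "data": {
  "commands": [0.1,0,0,0,0,0,1,0.2,0,0,0,0,0,1,0.3,0,0,0,0,0,1,0.4,0,0,0,0,0,1,0.4,0,0,0,0,0,1]
}}

```text
t: 20.32
tcp_pos: [0.5505, 0.2048, 0.2383]
orientation: [[0.0, 0.958, -0.288], [0.0, -0.288, -0.958], [-1.0, 0.0, -0.0]]
contact_force: [-1.2, 0.3, -4.6]
grip_width: 0.023
```

Not touching yet. Half-millimetre steps until the weight comes off.

{"op": "send_rows", "data": {
  "commands": [0.05,0,0,0,0,0,1,0.1,0,0,0,0,0,1,0.1,0,0,0,0,0,1]
}}

```text
t: 20.7
tcp_pos: [0.5507, 0.205, 0.2382]
orientation: [[0.001, 0.958, -0.288], [0.001, -0.288, -0.958], [-1.0, 0.001, -0.001]]
contact_force: [-1.8, 0.6, 3.1]
grip_width: 0.0227
```

{"op": "send_rows", "data": {
  "commands": [0.05,0,0,0,0,0,1,0.1,0,0,0,0,0,1,0.1,0,0,0,0,0,1]
}}

```text
t: 21.08
tcp_pos: [0.5508, 0.2052, 0.2381]
orientation: [[0.002, 0.958, -0.288], [0.001, -0.288, -0.958], [-1.0, 0.002, -0.002]]
contact_force: [-2.4, 2.2, 7.9]
grip_width: 0.0227
```

Seated (foot at about 5 mm). I'll unload by 1.2 mm, then open.

{"op": "send_rows", "data": {
  "commands": [-0.12,0,0,0,0,0,1,-0.12,0,0,0,0,0,1,-0.12,0,0,0,0,0,0,-0.12,0,0,0,0,0,-0.4,-0.12,0,0,0,0,0,-1,-0.12,0,0,0,0,0,-1,-0.12,0,0,0,0,0,-1,-0.12,0,0,0,0,0,-1,-0.12,0,0,0,0,0,-1]
}}

```text
t: 22.2
tcp_pos: [0.5505, 0.2048, 0.2375]
orientation: [[0.0, 0.958, -0.288], [0.0, -0.288, -0.958], [-1.0, 0.0, -0.0]]
contact_force: [-0.0, 0.1, -0.0]
grip_width: 0.0854
```

```bash
python3 - <<'E'
from h import *
s=env.state();print(np.round(s["tcp_pos"],4),np.round(s["contact_force"],2),s["t"],s["grip_width"])
a=env.grab_frame("scene")
for n in ["saucer","pot_grip","pot"]: print(n,pp("scene",n))
A=cv2.resize(a[100:300,230:400],(510,600));cv2.imwrite("pics/7.png",A)
E
```

```text
[0.5505 0.2048 0.2375] [-0.02  0.12 -0.  ] 22.2 0.08544677908898866
saucer [([0.705, 0.0513, 0.0003], 0.91), ([0.5502, 0.2031, 0.0038], 0.46)]
pot_grip [([0.5508, 0.2004, 0.2295], 0.92)]
pot [([0.5536, 0.2012, 0.0043], 0.77), ([0.4478, 0.3235, -0.0012], 0.57), ([0.5107, -0.1769, 0.0023], 0.22)]
```

View pics/7.png

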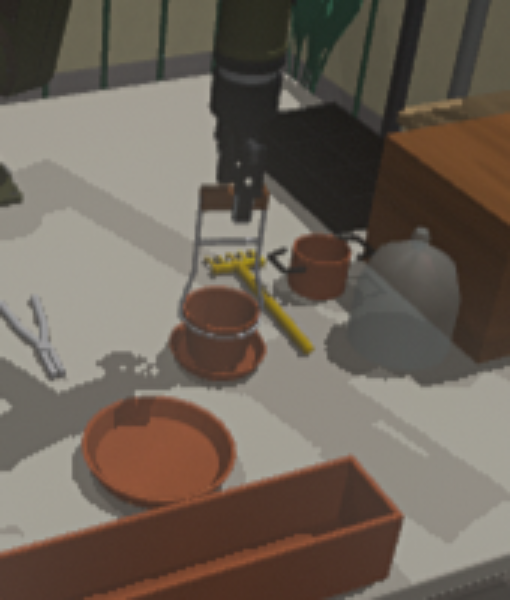

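Picture 7: the pot stands upright in the small saucer at (218,345), and the jaws are open and clear. Retreating straight up.

{"op": "send_rows", "data": {
  "commands": [-1,0,0,0,0,0,-1,-3,0,0,0,0,0,-1,-6,0,0,0,0,0,-1,-9,0,0,0,0,0,-1,-12,0,0,0,0,0,-1,-12,0,0,0,0,0,-1,-12,0,0,0,0,0,-1,-12,0,0,0,0,0,-1]
}}

```text
t: 23.4
tcp_pos: [0.5497, 0.2045, 0.3561]
orientation: [[-0.003, 0.958, -0.288], [-0.001, -0.288, -0.958], [-1.0, -0.002, 0.002]]
contact_force: [-0.1, 1.2, 0.1]
grip_width: 0.0854
```

```bash
python3 - <<'E'
from h import *
s=env.state();print(np.round(s["tcp_pos"],4),np.round(s["contact_force"],2),s["t"])
for c in ["wrist","scene","top"]:
    a=env.grab_frame(c)
    if c=="wrist": cv2.imwrite("pics/8.png",cv2.resize(a,(640,480)))
    for n in ["saucer","pot","pot_bar"]: print(c,n,pp(c,n)[:2])
E
```

```text
[0.5497 0.2045 0.3561] [-0.1   1.17  0.08] 23.4
wrist saucer [([0.7051, 0.0519, 0.0034], 0.65)]
wrist pot [([0.5449, 0.2042, 0.0062], 0.6)]
wrist pot_bar [([0.454, 0.4115, 0.003], 0.41)]
scene saucer [([0.7051, 0.0505, 0.0017], 0.68), ([0.5505, 0.2016, 0.0041], 0.65)]
scene pot [([0.5531, 0.2023, 0.0057], 0.87)]
scene pot_bar [([0.5488, 0.2048, 0.1697], 0.68)]
top saucer [([0.7048, 0.0521, -0.0022], 0.82), ([0.5489, 0.2034, 0.0008], 0.78)]
top pot [([0.4559, 0.41, 0.0013], 0.21)]
top pot_bar [([0.5519, 0.2035, 0.1684], 0.61)]
```

View pics/8.png

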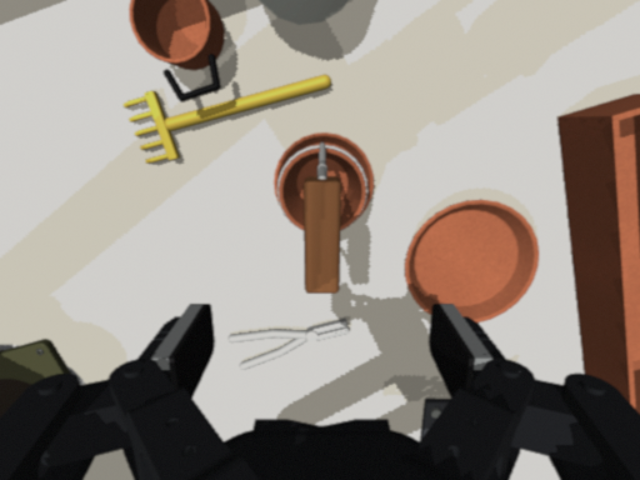

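Picture 8: the pot (323,185) sits concentric in the saucer, the gripper is clear, and the pliers and rake look undisturbed. Handing in.

```bash
python3 -c "
from plant import env
print(env.hand_in())"
```

```text
the job is handed in; nothing more can be done
None
```

The pot is off the hook and standing upright in the smaller saucer. I handed the job in at about 23.5 s of the 72 s allowed; hand-in gives no verdict.

**Hook:** I gripped the wooden grip and floated the bar just off the hook's floor. I then pressed the keeper back until I felt the back wall, at about 8.5 N with no further travel. After backing off 1.2 mm I lifted straight up; the bar did not catch on the lip and the side force fell to about 0. Then I drew the pot out past the nose.

**Forces:** The highest force I read at the wrist during the hook work was about 9 to 10 N, against the 15 N limit. While setting down I pressed a little past contact. The wrist read about 8 N upward, so the pot bore on the saucer with roughly 12 N, against the 30 N limit.

**Last checks:**
- **Centring:** Pot and saucer centres agreed within about 3 mm in the scene camera. The wrist camera put the pot about 5 mm from the others, which is near the networks' error.
- **Height:** The foot was at about 5 mm, on the saucer's inner floor. The saucer is within a few mm of where it started.
- **Clear of the robot:** The gripper was open and about 12 cm above its release height.
- **Bystanders:** The pliers and rake looked undisturbed. I did not measure the other bystanders at the end.
- **Misses:** The wrist camera's network did not report the saucer in the last picture. The top camera's network did not report the pot there, only a weak false match, but its bar position (0.552, 0.2035) agreed.

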